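# Zero the portion scale and print the dish's label

## Robot

A 6-joint arm with a two-finger parallel gripper is mounted at the origin on the work surface. World frame = base frame: x ahead of the robot, y to its left, z up, the work surface at z = 0. Lengths are in m, angles in rad, forces in N, time in s.
With the tool pointing down it reaches from about 0.375 to 0.9 m from the base axis. Payload 3.1 kg.
Tool frame: the origin (TCP) lies midway between the tips of the shut fingers; the grasp point (between the pads) lies 19 mm behind it; z points along the fingers, y is the line along which they close (so a half turn about z gives the same grasp; the last joint's range is limited). The gripper opens to 85 mm and grips with 20 to 120 N. Pads are 22 mm wide; open, the fingers measure 114 mm over their backs; the gripper's body (76 mm by 85 mm) begins 54 mm behind the grasp point. The pads swing forward as they close: fully open they stand 13 mm farther back than shut.
Start: joints at [-1.464, 0.527, 1.433, -0, 1.181, -0.178], TCP at [0.176, -0.6, 0.231] pointing down, gripper open.
Joint ranges: [-3.08, 3.08], [-0.75, 2.2], [0.22, 2.44], [-1.43, 4.57], [0, 2.65], [-2.85, 2.85]. Speed limits (rad/s): [2.79, 2.79, 3.14, 3.14, 3.14, 3.14].

## Interface

Orientations are given as a unit quaternion [x, y, z, w].
In Python, from station import manip gives the robot as it stands.
- The arm moves only by the tool step_arm, never from a script. Its argument "targets" is text: rows parted by semicolons, each of 4 numbers parted by spaces: the shift along the tool's x, y, z in mm, then the turn about the tool's z in degrees. A call has 1 to 12 rows; each row is the pose to reach, as a shift and turn from the pose commanded when the call began, along the tool's axes at that moment; what a row does not reach only later rows make up. A row lasts 1/10 s, in which the tool goes at most 50 mm and 8.59 degrees, less where a joint would pass 70% of its speed; a pose out of reach is approached as far as the arm can. A call with a gripper value outside its range is refused whole. "gripper" is the closure, from 0 (fully open) to 1 (shut), set as the call begins (left out, the last holds). The fingers move at their own pace and stop on an object; "squeeze" is the grip in N (left out, the last holds). Time passes only in rows, so rows that repeat a pose let the fingers close. It gives the time, the measured TCP pose, the force, the opening and the grip force at its end, in the units of the state.
- manip.sense(): the state, without advancing time (a new reading comes with each control period).
- manip.snapshot(name): name is "scene" or "top"; returns the picture (400x640x3 uint8, red, green, blue); there is no depth.
- manip.get_calibration(name): a dict with "fov_y" (degrees; the focal length in pixels is half the picture's height over the tangent of half this angle, whatever the lens; pixels are square), "cx", "cy" (the principal point, pixels), "k1" (the pictures are not rectified: a ray, as slopes to the right and down, at radius r is drawn at 1 + k1 r^2 times it, then the intrinsics apply), "extrinsics" (4x4, takes a point from camera to world coordinates). Camera axes: x right, y down, z forward; pixel columns grow to the right and rows downward; lengths in m; the calibration is good to about 2 mm. A picture is of the moment at which its call begins. get_calibration takes no time and is no camera call.
- manip.sign_off(): hands the job in; it is judged then, once.
Trained networks look in the newest picture that a camera, given by its name, has taken for a name from the list of things; names that differ only in an ending like _2 or _b are one class to them, and where a whole thing is asked for, a point or a joint stands for the part that bears it (a point fixed in the world has none). Each returns a list of dicts, best first, with "p" (0 to 1); they miss things now and then, are a little off and sometimes report something else, mostly with a low value. They report only what shows in the picture. A call takes as long as a camera call. They do not tell look-alikes from the thing itself.
- manip.recognise(camera, query): "position" ([column, row] in pixels, amid what is visible of it).
- manip.masks_of(camera, query): "pixels" (400x640 bool, what is visible of it) and "position" ([column, row] in pixels, amid what is visible of it).
- manip.mark_of(camera, query): "position" ([column, row] in pixels: a listed point, or the origin of a listed thing).
The state is a dict: "t": time; "q": joint angles; "qd": joint speeds; "tau": joint torques, N m; "tcp_pos": TCP position; "tool_rot": TCP orientation; "force": force on the tool from outside, world axes, zero at the start; "ft_torque": the same for the moment, N m; "finger_gap": opening from 0.0 (shut) to 1.0 (fully open); "gripper_force": force on a finger pad.
Only numpy, scipy, OpenCV 4.12 (cv2) and the standard library are available. Lean on these libraries where they do the work, as an engineer would, in place of code of your own. Each camera call takes 0.05 s, during which the arm holds its last target. There are 200 camera calls.

## Task

The lidded dish stands on the kitchen scale. Push the scale's blue key (zero) all the way down and let it come back up, then push the green key (print) all the way down and let it come back up. Do not press the red or the yellow key, and leave the dish standing where it is on the scale.

Things in the scene. Friction and masses are not known exactly. Their poses are not given: they have to be found in the camera images.
- scale: White scale fixed to the table, 360 mm (x) by 300 mm (y). Origin on the table, mid-scale; x from key row to pan, y along the row, z up. Four keys in a row at x = -130 mm, y = -90, -30, 30, 90 mm (colour order varies), on a level console 50 mm high. Low black display, 56 mm high, at x = -98 to -68 mm. Steel pan 220 x 250 mm, centre x = 60 mm, top 70 mm above the table.
- blue_key_top (a point): Blue round spring key, 32 mm across, in a black ring 48 mm across. This point is the centre of the key's top face, about 74 mm above the table when up; it moves with the key. Travel 8 mm straight down: starts to move at 1.5 N, bottom at 5 N; springs back when let go. When up, its top stands 12 mm above the ring, when down 4 mm.
- green_key_top (a point): Green round spring key, 32 mm across, in a black ring 48 mm across. Centre of its top face; same key as the blue one: 74 mm above the table, 8 mm travel, 1.5 to 5 N, springs back.
- blue_key (a joint): How far the blue key is pressed: 0 m up, 0.008 m fully down.
- green_key (a joint): How far the green key is pressed: 0 m up, 0.008 m fully down.
- red_key (a joint): The same for the red key of the row, which must not be pressed.
- yellow_key (a joint): The same for the yellow key of the row, which must not be pressed.
- dish: Lidded dish standing loose on the scale's pan: white dish 170 mm across with an aluminium lid and a black knob, 61 mm high in all, 0.35 to 0.7 kg. Origin at the centre of its underside, z up. (Two like it on a black tray are not part of the job.)
Things that resemble listed ones, but are neither listed nor needed, are in the scene too. What is shaped like the dish but purple or turquoise is not meant.

How it is judged:
On the way, in this order (a step that is already met when the one before it is completed fails the run):
1. the blue key is pressed at least 5 mm of its 8 mm while the green key is up (value of joint blue_key above 0.005 m and value of joint green_key below 0.002 m), for 0.05 s.
2. the blue key has come back up, the green key still up (value of joint each of blue_key, green_key below 0.002 m), for 0.05 s.
3. the green key is pressed at least 5 mm while the blue key is up (value of joint green_key above 0.005 m and value of joint blue_key below 0.002 m), for 0.05 s.
At the end, for the whole second after the job is handed in: All four keys are up again (within 2 mm); the dish stands upright (within 0.15 rad) and at rest on the pan, within 20 mm of where it started (all of step 2 and value of joint each of red_key, yellow_key below 0.002 m and distance of dish from where it was at the start of the episode below 0.02 m and angle between dish's own z axis and vertical below 0.15 rad and linear speed of dish below 0.02 m/s); the robot touches nothing.
It fails at once if the red or the yellow key is pressed more than 3 mm (value of joint any of red_key, yellow_key above 0.003 m).
It fails at once if the blue and the green key are both down at once (more than 3 mm) (value of joint each of blue_key, green_key above 0.003 m).
It fails at once if the dish is shifted more than 20 mm (distance of dish from where it was at the start of the episode above 0.02 m).
It also fails if it takes over 35 s, if anything falls off the work surface, if the arm or the gripper's body presses on something with over 40 N, if the wrist force passes 120 N, or if a joint passes its speed limit or range.

## Working session

There is one attempt and no reset: what is moved stays moved. The work goes in short steps, Python scripts to look and compute and a tool call to move; the robot and the scene stay as the last step left them, time stands still between calls to the robot, and variables do not carry over. Pictures are saved under pics/ and viewed, at most 10 in all, crops included, and the job is handed in when it is done.

Besides the shell and the picture viewer there is one more tool, called after "Call:" as a command line: name --argument value ..., lists and objects as JSON in quotes. step_arm: Moves the arm, as the interface text tells. Its arguments: {"type":"object","properties":{"targets":{"type":"string"},"gripper":{"type":"number"},"squeeze":{"type":"number"}},"required":["targets"]}

```bash
mkdir -p pics; cat > h.py <<'E'
import numpy as np, cv2
from station import manip
def ray(cam,px):
    c=manip.get_calibration(cam); f=200/np.tan(np.radians(c["fov_y"])/2)
    d=(np.array(px,float)-[c["cx"],c["cy"]])/f
    u=d.copy()
    for _ in range(30): u=d/(1+c["k1"]*(u@u))
    E=np.array(c["extrinsics"]); return E[:3,3],E[:3,:3]@np.array([u[0],u[1],1])
def at_z(cam,px,z):
    o,d=ray(cam,px); return o+d*(z-o[2])/d[2]
E
python3 - <<'E'
from h import *
for c in ("scene","top"):
    im=manip.snapshot(c); cv2.imwrite(f"pics/{c}1.png",im[:,:,::-1])
    for n in("blue_key_top","green_key_top"):
        for d in manip.mark_of(c,n)[:4]: print(c,n,np.round(d["position"],1),round(d["p"],2),np.round(at_z(c,d["position"],.074),4))
    for n in("scale","dish"):
        for d in manip.mark_of(c,n)[:4]: print(c,n,np.round(d["position"],1),round(d["p"],2),np.round(at_z(c,d["position"],0 if n=="scale" else .07),4))
s=manip.sense();print(s["t"],s["tcp_pos"],s["tool_rot"],s["finger_gap"])
E
```

```text
scene blue_key_top [261.6 205.4] 0.43 [ 0.519  -0.0344  0.074 ]
scene green_key_top [300.8 188.4] 0.61 [0.5257 0.0882 0.074 ]
scene dish [323.2 238.6] 0.85 [0.7094 0.0199 0.07  ]
scene dish [232.3 336.1] 0.79 [ 0.8037 -0.2806  0.07  ]
scene dish [352.5 162.2] 0.76 [0.5175 0.2858 0.07  ]
top blue_key_top [340.8 154.4] 0.57 [0.7157 0.0152 0.074 ]
top blue_key_top [363.7 239.6] 0.53 [ 0.5143 -0.0297  0.074 ]
top green_key_top [309.9 235.9] 0.58 [0.5264 0.0922 0.074 ]
top scale [326.8 190.4] 0.61 [0.6453 0.0517 0.    ]
top dish [453. 142.] 0.87 [ 0.7382 -0.2513  0.07  ]
top dish [342.4 157. ] 0.85 [0.7104 0.0116 0.07  ]
top dish [198.1 272. ] 0.72 [0.4514 0.3505 0.07  ]
0.5 [ 0.1762084  -0.59956689  0.23124456] [ 9.89807899e-01  1.42408967e-01 -1.49062469e-06 -9.10533632e-05] 0.9987361381098708
```

```bash
python3 - <<'E'
import cv2
t=cv2.imread("pics/top1.png"); s=cv2.imread("pics/scene1.png")
a=cv2.resize(t[110:290,260:460],(666,600),interpolation=cv2.INTER_CUBIC);cv2.imwrite("pics/topcrop.png",a)
E
```

```text
(no output)
```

View pics/topcrop.png

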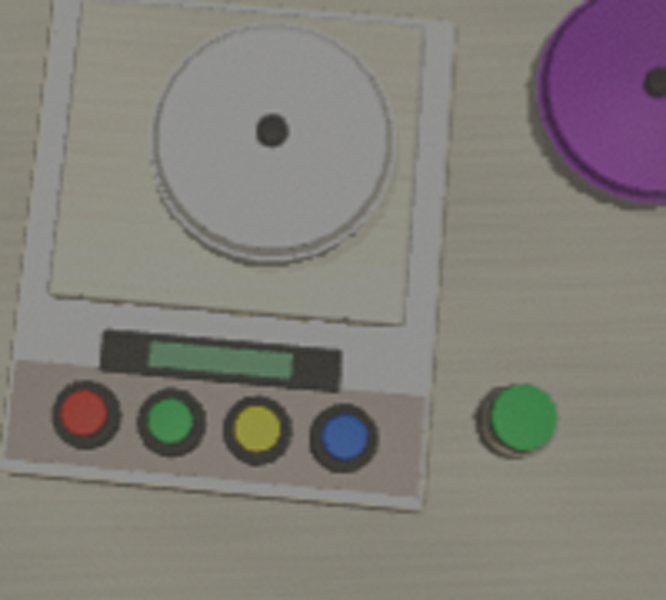

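View pics/scene1.png

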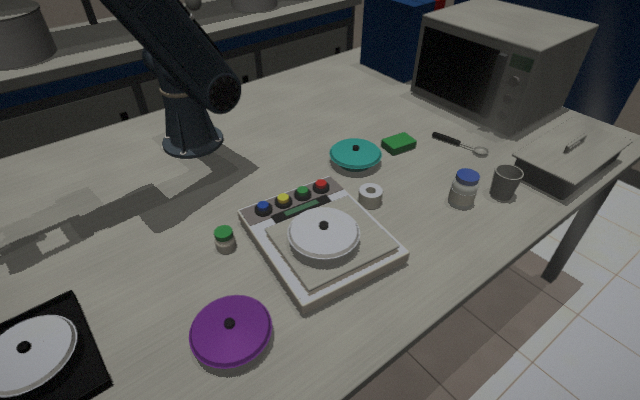

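View pics/top1.png

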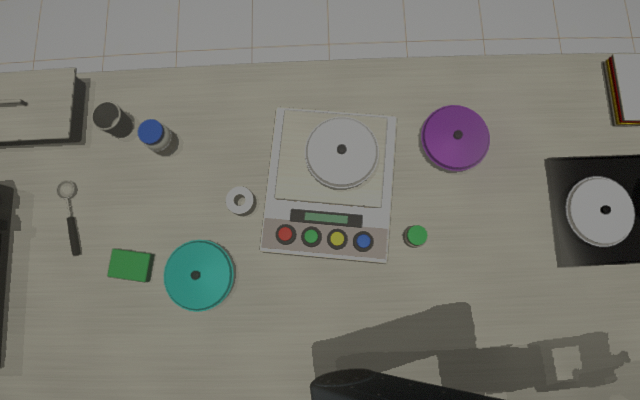

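The scale's key row in the top picture runs red (286,234), green (312,236), yellow (337,239), blue (363,241). There are two green look-alikes: the jar lid at (416,235) stands off the scale, and the sponge is at (131,265). There is also a blue jar lid at (152,132). The keys I want are the ones in black rings on the console, and the crop confirms both. Next I'll refine their centres by colour.

```bash
cat > m.py <<'E'
from h import *
def keys(cam,im,guess,r=9):
    hsv=cv2.cvtColor(im,cv2.COLOR_RGB2HSV); out={}
    for n,(g,lo,hi) in guess.items():
        m=cv2.inRange(hsv,(lo,100,40),(hi,255,255)); k=np.zeros_like(m); cv2.circle(k,g,r,255,-1)
        M=cv2.moments(m&k,True); p=[M["m10"]/M["m00"],M["m01"]/M["m00"]]
        out[n]=at_z(cam,p,.074); print(cam,n,np.round(p,1),M["m00"],np.round(out[n],4))
    return out
E
python3 - <<'E'
from m import *
from scipy.spatial.transform import Rotation as R
a=keys("scene",cv2.imread("pics/scene1.png")[:,:,::-1].copy(),{"blue":((263,208),100,130),"green":((302,190),45,80)})
b=keys("top",cv2.imread("pics/top1.png")[:,:,::-1].copy(),{"blue":((363,241),100,130),"green":((312,236),45,80)})
s=manip.sense(); T=R.from_quat(s["tool_rot"])
for n in a:
    p=(a[n]+b[n])/2; print(n,p,"tool mm",np.round(1e3*T.inv().apply(p-s["tcp_pos"]),1))
print(np.linalg.norm(a["blue"]-a["green"]),np.linalg.norm(b["blue"]-b["green"]),T.as_matrix().round(3))
E
```

```text
scene blue [262.5 205.3] 94.0 [ 0.5201 -0.0325  0.074 ]
scene green [301.9 189.8] 64.0 [0.5324 0.0871 0.074 ]
top blue [363.1 240.7] 148.0 [ 0.5119 -0.0282  0.074 ]
top green [310.8 235.9] 137.0 [0.5264 0.0902 0.074 ]
blue [ 0.51596695 -0.03032702  0.074     ] tool mm [ 486.5 -450.3  157.3]
green [0.52941035 0.0886616  0.074     ] tool mm [ 532.9 -560.7  157.4]
0.12022892550247564 0.11927368144035534 [[ 0.959  0.282 -0.   ]
 [ 0.282 -0.959  0.   ]
 [ 0.    -0.    -1.   ]]
```

Call:
step_arm --targets "485 -451 60 0;485 -451 60 0;485 -451 60 0;485 -451 60 0;485 -451 60 0;485 -451 60 0;485 -451 60 0;485 -451 60 0;485 -451 60 0;485 -451 60 0;485 -451 60 0;485 -451 60 0" --gripper 1

```text
t: 1.7
tcp_pos: [0.4825, -0.0841, 0.1773]
tool_rot: [0.99, 0.142, 0.0, 0.0]
force: [1.5, -1.1, -0.2]
finger_gap: -0.002
gripper_force: 0.0
```

Call:
step_arm --targets "46 -44 40 0;46 -44 40 0;46 -44 80 0;46 -44 80 0;46 -44 80 0"

```text
t: 2.2
tcp_pos: [0.5126, -0.0306, 0.097]
tool_rot: [0.99, 0.142, -0.001, -0.0]
force: [0.2, 0.3, 1.8]
finger_gap: -0.005
gripper_force: 0.0
```

```bash
python3 - <<'E'
from m import *
for c in("scene","top"):
    im=manip.snapshot(c); cv2.imwrite(f"pics/{c}2.png",im[:,:,::-1])
s=manip.sense();print(s["tcp_pos"],s["force"])
a=cv2.imread("pics/scene2.png")[150:260,210:350];b=cv2.imread("pics/top2.png")[180:290,290:430]
cv2.imwrite("pics/c2.png",np.vstack([cv2.resize(x,(380,300),interpolation=cv2.INTER_CUBIC) for x in(a,b)]))
E
```

```text
[ 0.51392181 -0.03146507  0.09864912] [-0.15399308  0.0136427   0.4142282 ]
```

View pics/c2.png

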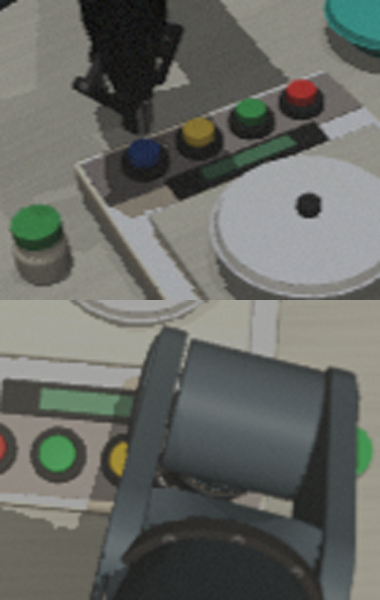

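The scene crop shows the shut fingertips right above the blue key (about (263,205) in the full picture), clear of yellow. I'll press it now.

Call:
step_arm --targets "0 0 18 0;0 0 24 0;0 0 28 0;0 0 31 0;0 0 32 0;0 0 32 0"

```text
t: 2.9
tcp_pos: [0.5136, -0.0314, 0.0661]
tool_rot: [0.99, 0.143, 0.001, 0.001]
force: [-1.9, -3.8, 6.0]
finger_gap: -0.001
gripper_force: 2.7
```

Call:
step_arm --targets "0 0 1 0;0 0 1 0;0 0 1 0"

```text
t: 3.2
tcp_pos: [0.5136, -0.0314, 0.066]
tool_rot: [0.99, 0.143, 0.001, 0.001]
force: [-3.5, -3.9, 12.6]
finger_gap: -0.001
gripper_force: 6.2
```

```bash
python3 - <<'E'
from m import *
im=manip.snapshot("scene")
s=manip.sense();print(s["tcp_pos"],s["force"])
cv2.imwrite("pics/c3.png",cv2.resize(im[150:260,210:350,::-1],(760,600),interpolation=cv2.INTER_CUBIC))
E
```

```text
[ 0.51365615 -0.03140784  0.06593433] [-2.76158695 -3.30501127 11.82119847]
```

View pics/c3.png

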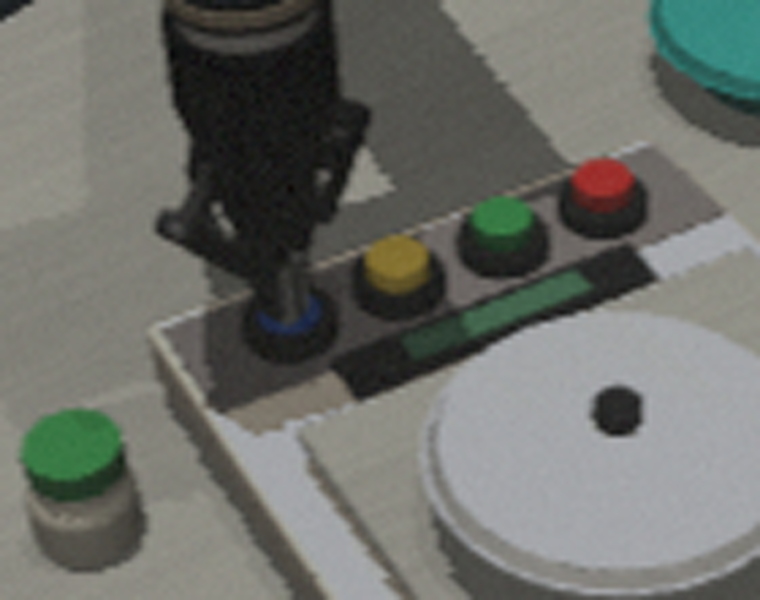

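The crop shows the blue key sunk into its ring at (290,320). Force is 12 N with no further motion, so it's bottomed out. I'll lift, wait, then move over green.

Call:
step_arm --targets "0 0 -20 0;0 0 -50 0;0 0 -50 0;0 0 -50 0;20 -45 -50 0;40 -85 -50 0;46 -110 -50 0;46 -110 -50 0;46 -110 -32 0;46 -110 -32 0;46 -110 -32 0"

```text
t: 4.35
tcp_pos: [0.5254, 0.0872, 0.0954]
tool_rot: [0.99, 0.142, -0.001, -0.0]
force: [0.7, 0.1, -0.5]
finger_gap: 0.002
gripper_force: 0.0
```

```bash
python3 - <<'E'
from m import *
im=manip.snapshot("scene")
s=manip.sense();print(s["tcp_pos"],s["force"])
cv2.imwrite("pics/c4.png",cv2.resize(im[150:260,210:350,::-1],(760,600),interpolation=cv2.INTER_CUBIC))
E
```

```text
[0.52593564 0.08716514 0.09586949] [-0.2500624  -0.30336416  0.39793597]
```

View pics/c4.png

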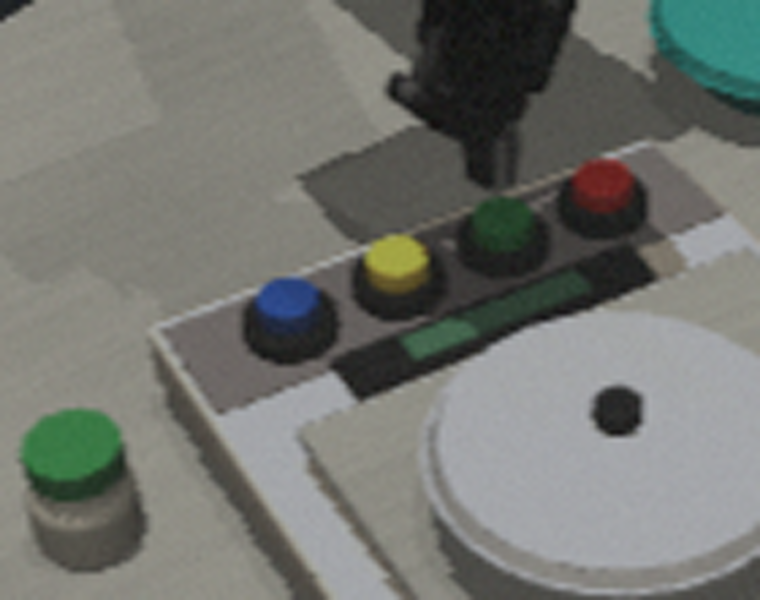

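The crop shows blue back up at (288,310) and the fingertips above the green key at (500,220). I'll press green.

Call:
step_arm --targets "2 0 16 0;2 0 22 0;2 0 26 0;2 0 30 0;2 0 31 0;2 0 31 0;2 0 31 0"

```text
t: 5.1
tcp_pos: [0.5283, 0.0879, 0.0661]
tool_rot: [0.99, 0.143, 0.0, 0.0]
force: [-2.3, -1.9, 5.3]
finger_gap: -0.003
gripper_force: 2.8
```

Call:
step_arm --targets "0 0 1 0;0 0 1 0;0 0 1 0;0 0 -20 0;0 0 -60 0;0 0 -100 0;0 0 -120 0;0 0 -120 0;0 0 -120 0;0 0 -120 0;0 0 -120 0"

```text
t: 6.2
tcp_pos: [0.5271, 0.0884, 0.1837]
tool_rot: [0.99, 0.142, -0.002, -0.0]
force: [0.5, 0.4, 0.0]
finger_gap: -0.001
gripper_force: 0.0
```

```bash
python3 - <<'E'
from m import *
im=manip.snapshot("scene")
s=manip.sense();print(s["t"],s["tcp_pos"],s["force"])
cv2.imwrite("pics/c5.png",cv2.resize(im[150:260,210:350,::-1],(760,600),interpolation=cv2.INTER_CUBIC))
E
```

```text
6.25 [0.52727694 0.08845893 0.18383944] [0.80380892 0.79735381 0.01641289]
```

View pics/c5.png

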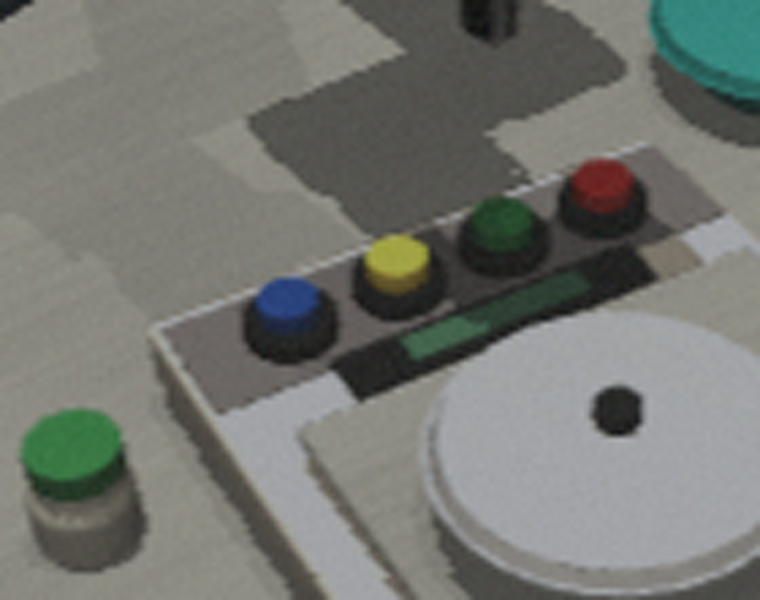

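All four keys are up (blue (288,310), yellow (397,265), green (502,225), red (602,190)). The dish hasn't moved and the arm is clear, so I'm handing in.

```bash
python3 -c "
from station import manip
print(manip.sign_off())"
```

```text
the job is handed in; nothing more can be done
None
```

I pressed the blue key fully and let it come back up, then did the same with the green key, and handed the job in at about 6.3 s; the last picture showed all four keys up and the dish where it started, but the hand-in returned no verdict.

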